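Nudge a board home against the hidden stop of a drilling jig

TASK

Take the wooden push shoe by its upright grip and, only with its nose, gently nudge the plywood board along the lane of the drilling jig and under its plate until the board rests against the rubber-tipped stop hidden inside. Feel for the stop: the board must end pressed lightly against it, never rammed into it. Then put the push shoe back standing on the bench where it stood, and leave the reel, the screwdriver and the pliers alone.

Things in the scene. Friction and masses are not known exactly. Their poses are not given: they have to be found in the camera images.
- jig: Metal drilling jig bolted to the bench: base 240 x 130 x 12 mm, two steel guides 24 mm high with a lane 62 mm wide between them, and a plate roofing the far part of the lane. Origin: on the bench, on the lane's centre line, below the near edge of the plate. x: along the lane, inwards; z up. Base x = -95 to 145 mm, guides x = -80 to 135 mm, |y| = 31 to 45 mm, up to z = 36 mm.
- mouth (a point): Mouth of the tunnel under the jig's plate: on the lane floor (z = 12 mm), at the lane's centre, below the plate's near edge; jig's axes. The tunnel is 62 mm wide and 24 mm high; the plate covers x = 0 to 135 mm, its underside 24 mm and its top 32 mm above the lane floor, with three drill bushings 6 mm proud.
- ball1 (a point): Tip of the first of two ball-nosed spring plungers in the jig's +y guide, 35 mm inside the mouth, standing 4 mm into the lane. They push the board to the -y guide and hold it where it is left. The board catches as its leading edge comes to a ball, here with up to 3 N, then slides past it with under 2 N; before this ball it slides with under 1 N.
- ball2 (a point): Tip of the second spring plunger, 70 mm inside the mouth, as the first. Here the board catches with 2 to 9 N (this is not the stop yet); from 5 mm past the ball it slides with a steady drag, somewhere between 1.5 and 7 N as the friction happens to be, until it meets the stop.
- end_plate: Steel plate 12 x 90 x 32 mm that closes the far end of the lane. Origin: centre of its underside, 141 mm inside the mouth; jig's axes. It carries the stop, hidden in the tunnel: a soft rubber tip, 14 mm across, on the lane's centre line at mid-height of the board. Its place is not measured: its face was locked somewhere between 85 and 120 mm inside the mouth.
- sleeve_end (a point): Outer end of the sleeve (22 mm across, 42 mm long) on the far side of the end plate that houses the spindle of the stop; it does not show how the stop is set. The stop does not move; its rubber yields like a spring, about 8 N per mm. A push of 2 to 6 N on it, over the drag, is right; over 15 N is ramming.
- board: Plain plywood board 80 (x) x 60 (y) x 15 mm, corners rounded to 6 mm, about 70 g, lying loose in the lane, its leading edge 5 to 25 mm inside the mouth. Origin: centre of its underside; x points into the tunnel: leading edge at x = +40 mm, edge to push at x = -40 mm. When it is home, the edge to push lies 5 to 40 mm inside the mouth.
- shoe: Wooden push shoe standing on the bench, about 140 g: sole 120 x 40 x 12 mm (x from -45 to +75 mm) and an upright grip, 30 (x) x 24 (y) mm, up to 76 mm above the underside; a small block behind the grip's foot (x -15 to -27 mm, up to z = 26 mm). Origin: on the underside, below the centre of the grip; x points to the nose, z up. The nose, 60 mm long, fits into the tunnel.
- shoe_nose (a point): Centre of the flat front face of the push shoe's nose (40 mm wide, 12 mm high): 75 mm ahead of the shoe's origin and 6 mm above its underside; same axes.
- reel: Bystander: metal solder-wire reel standing on its flange, 60 mm across, 45 mm high. Origin: centre of its underside.
- screwdriver: Bystander: screwdriver, 180 mm long, lying on the bench along its x. Origin: on the bench, below its middle.
- pliers: Bystander: pliers, about 145 mm long, 52 mm wide and 12 mm high, lying flat on the bench. Origin: on the bench near the pivot; jaws reach x = +55 mm, handles x = -91 mm.
There are look-alikes about, which are no part of the job. Of the things shaped like the board, the plywood one is meant.

How it is judged:
On the way:
1. the push shoe has pressed the board against the hidden stop (contact force between shoe and board above 0.5 N and contact force between board and end_plate above 0.5 N), for 0.05 s.
At the end, for the whole second after the job is handed in: The board lies flat in the lane at rest and still presses on the hidden stop with more than 0.3 N; the push shoe is released, stands upright at rest on the bench, within 50 mm of where it stood at the start (contact force between board and end_plate above 0.3 N and z of board in the frame of jig between 0.008 and 0.016 m and linear speed of each of board, shoe below 0.01 m/s and distance of shoe from where it was at the start of the episode below 0.05 m and height (world z) of shoe below 0.006 m and angle between shoe's own z axis and vertical below 0.1 rad); the robot touches nothing.
It fails at once if the board is rammed into the stop (more than 15 N between them) (contact force between board and end_plate above 15 N).
It fails at once if the board is shot along the lane (faster than 0.2 m/s) (linear speed of board above 0.2 m/s).
It fails at once if the board is handled with the gripper or arm instead of the push shoe (contact force between any of the fingers, the arm and board above 0.5 N).
It fails at once if a bystander is disturbed (the reel, the screwdriver or the pliers moved more than 15 mm) (distance of any of reel, screwdriver, pliers from where it was at the start of the episode above 0.015 m).
It also fails if it takes over 72 s, if anything falls off the work surface, if the arm or the gripper's body presses on something with over 40 N, if the wrist force passes 120 N, or if a joint passes its speed limit or range.

ROBOT

A 6-joint arm with a two-finger parallel gripper is mounted at the origin on the work surface. World frame = base frame: x ahead of the robot, y to its left, z up, the work surface at z = 0. Lengths are in m, angles in rad, forces in N, time in s.
With the tool pointing down it reaches from about 0.4 to 0.825 m from the base axis. Payload 7 kg.
Tool frame: the origin (TCP) lies at the very end of the fingers, on their centre line; the grasp point (between the pads) lies 19 mm behind it; y points along the fingers, z is the direction in which the jaws open and shut, and the axes are right-handed (so a half turn about y gives the same grasp; the last joint's range is limited). The gripper opens to 88 mm and grips with 3 to 60 N. Pads are 19 mm wide; open, the fingers measure 130 mm over their backs; the gripper's body (78 mm by 193 mm) begins 47 mm behind the grasp point.
Start: joints at [1.589, 0.359, 0.012, 0, -1.224, -0.288], TCP at [0.18, 0.651, 0.227] pointing down, gripper open.
Joint ranges: [-3.07, 3.07], [-1.43, 2.12], [-1.02, 1.25], [-3.03, 1.67], [-3.05, -0], [-3.03, 3.03]. Speed limits (rad/s): [2.39, 2.39, 3.01, 3.14, 3.14, 3.14].

INTERFACE

Orientations are given as [roll, pitch, yaw] about the fixed x, y, z axes, in that order (R = Rz(yaw) Ry(pitch) Rx(roll)).
In Python, from station import get_state, grab_frame, job_done, regions_of gives the robot as it stands.
- The arm moves only by the tool drive_tool, never from a script. Its argument "rows" is a list of rows, each a list of 3 entries, a list of its own where there are three numbers: the shift along the world's x, y, z as a fraction of full scale, then the turn about the world's z as a fraction of full scale, then the opening, from 0 (shut) to 1 (fully open). A call has 1 to 12 rows; each row is the pose to reach, as a shift and turn from the pose commanded when the call began; what a row does not reach only later rows make up. Full scale, the value 1, is 30 cm for a shift and 90 degrees for a turn. A row lasts 1/10 s, in which the tool goes at most 50 mm and 8.59 degrees, less where a joint would pass 70% of its speed; a pose out of reach is approached as far as the arm can. A call with a number of a shift or a turn outside -1 to 1 is refused whole. A call with a gripper value outside its range is refused whole. The fingers move at their own pace and stop on an object; "newtons" is the grip in N (left out, the last holds). Time passes only in rows, so rows that repeat a pose let the fingers close. It gives the time, the measured TCP pose, the force and the opening at its end, in the units of the state.
- get_state(): the state, without advancing time (a new reading comes with each control period).
- grab_frame(name): name is "scene" or "top"; returns a dict with "img" (420x560x3 uint8, blue, green, red), "fx", "fy", "cx", "cy" (pixels), "T" (4x4, takes a point from camera to world coordinates). Camera axes: x right, y down, z forward; pixel columns grow to the right and rows downward; lengths in m; the calibration is good to about 2 mm. A picture is of the moment at which its call begins. There is no depth.
- job_done(): hands the job in, once; it reports no verdict.
Trained networks look in a picture, given as the dict that the camera call returned (one of the last four; its "shot" number tells which), for a name from the list of things; names that differ only in an ending like _2 or _b are one class to them, and where a whole thing is asked for, a point or a joint stands for the part that bears it (a point fixed in the world has none). Each returns a list of dicts, best first, with "confidence" (0 to 1); they miss things now and then, are a little off and sometimes report something else, mostly with a low value. They report only what shows in the picture. A call takes as long as a camera call. They do not tell look-alikes from the thing itself.
- regions_of(picture, thing): "pixels" (420x560 bool, what is visible of it) and "box" ([left, top, right, bottom] in pixels, round what is visible of it).
The state is a dict: "t": time; "q": joint angles; "qd": joint speeds; "joint_efforts": joint torques, N m; "eef_pos": TCP position; "ee_rot": TCP orientation; "force": force on the tool from outside, world axes, zero at the start; "moment": the same for the moment, N m; "width": finger opening in m.
Only numpy, scipy, OpenCV 4.12 (cv2) and the standard library are available. Lean on these libraries where they do the work, as an engineer would, in place of code of your own. Each camera call takes 0.05 s, during which the arm holds its last target. There are 200 camera calls.

## Working session

There is one attempt and no reset: what is moved stays moved. The work goes in short steps, Python scripts to look and compute and a tool call to move; the robot and the scene stay as the last step left them, time stands still between calls to the robot, and variables do not carry over. Pictures are saved under pics/ and viewed, about 8 in all and at most 12, crops included, and the job is handed in when it is done.

Besides the shell and the picture viewer there is one more tool, called after "Call:" by a JSON object that holds its "op" and its "data", one argument or row to a line. drive_tool: Moves the arm, as the interface text tells. Its arguments: {"type":"object","properties":{"rows":{"type":"array"},"newtons":{"type":"number"}},"required":["rows"]}

```bash
ls; mkdir -p pics; cat > h.py <<'E'
import numpy as np,cv2
from station import *
def ray(f,u,v,z):
    T=np.array(f["T"]);d=T[:3,:3]@np.array([(u-f["cx"])/f["fx"],(v-f["cy"])/f["fy"],1]);o=T[:3,3]
    return o+d*(z-o[2])/d[2]
def proj(f,p):
    T=np.array(f["T"]);c=T[:3,:3].T@(np.array(p)-T[:3,3]);return np.array([f["fx"]*c[0]/c[2]+f["cx"],f["fy"]*c[1]/c[2]+f["cy"]])
E
python3 - <<'E'
from h import *
print(get_state())
for n in("top","scene"):
    f=grab_frame(n);cv2.imwrite(f"pics/{n}0.png",f["img"]);print(n,np.round(f["T"],3).tolist(),f["fx"])
    for t in("jig","board","shoe","reel","screwdriver","pliers","end_plate"):
        for r in regions_of(f,t)[:3]:
            px=r["pixels"];ys,xs=np.nonzero(px);print(t,round(r["confidence"],2),np.array(r["box"]).round().tolist(),len(xs),ray(f,xs.mean(),ys.mean(),0)[:2].round(3))
E
```

```text
pics
{'t': 0.0, 'q': array([ 1.58909836e+00,  3.59367105e-01,  1.10382071e-02, -3.67305514e-04,
       -1.22410082e+00, -2.88116931e-01]), 'qd': array([ 1.44288492e-03,  1.45427164e-03, -2.67471287e-04,  2.65436088e-03,
       -7.46317532e-05,  9.64218020e-04]), 'joint_efforts': array([-9.13362837e-04, -5.82715023e+01,  2.93074107e+01,  6.99759588e+00,
        7.00330449e-03, -1.49781799e-04]), 'eef_pos': array([0.17980224, 0.65008794, 0.2256234 ]), 'ee_rot': array([-1.56913214e+00,  1.33113561e-04,  2.87165278e+00]), 'force': array([ 0.23963681, -0.2859304 , -0.54767341]), 'moment': array([-0.03941068, -0.04074377,  0.0717765 ]), 'width': 0.08788087530569627}
top [[-0.006, -0.992, 0.129, 0.406], [-1.0, 0.005, -0.004, 0.008], [0.004, -0.129, -0.992, 1.377], [0.0, 0.0, 0.0, 1.0]] 546.115675649793
jig 0.67 [266.0, 136.0, 346.0, 251.0] 4251 [ 0.63  -0.081]
board 0.93 [325.0, 272.0, 361.0, 308.0] 821 [ 0.39  -0.167]
board 0.87 [282.0, 206.0, 315.0, 238.0] 697 [ 0.562 -0.056]
board 0.74 [218.0, 187.0, 256.0, 226.0] 793 [0.601 0.105]
shoe 0.57 [157.0, 222.0, 174.0, 274.0] 838 [0.489 0.283]
[... 360 characters left out ...]
64, 0.031, -0.029], [-0.018, -0.647, -0.763, 0.731], [0.0, 0.0, 0.0, 1.0]] 430.81733581054505
jig 0.74 [193.0, 186.0, 288.0, 295.0] 5653 [ 0.637 -0.081]
board 0.7 [188.0, 146.0, 225.0, 173.0] 721 [ 0.387 -0.166]
board 0.67 [303.0, 200.0, 346.0, 237.0] 1010 [0.599 0.107]
board 0.6 [235.0, 189.0, 266.0, 212.0] 499 [ 0.532 -0.054]
shoe 0.83 [380.0, 148.0, 412.0, 198.0] 971 [0.475 0.29 ]
reel 0.76 [106.0, 173.0, 138.0, 206.0] 765 [ 0.473 -0.356]
screwdriver 0.89 [82.0, 218.0, 141.0, 287.0] 840 [ 0.677 -0.356]
screwdriver 0.29 [195.0, 184.0, 286.0, 291.0] 5606 [ 0.638 -0.081]
pliers 0.61 [428.0, 226.0, 476.0, 282.0] 675 [0.713 0.343]
end_plate 0.66 [199.0, 258.0, 247.0, 290.0] 837 [ 0.719 -0.118]
```

```bash
python3 - <<'E'
import cv2
a=cv2.imread("pics/top0.png");b=cv2.imread("pics/scene0.png")
cv2.imwrite("pics/a.png",cv2.resize(a[125:315,120:450],(800,461),interpolation=3))
cv2.imwrite("pics/b.png",cv2.resize(b[130:300,80:430],(800,389),interpolation=3))
E
```

```text
(no output)
```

View pics/a.png

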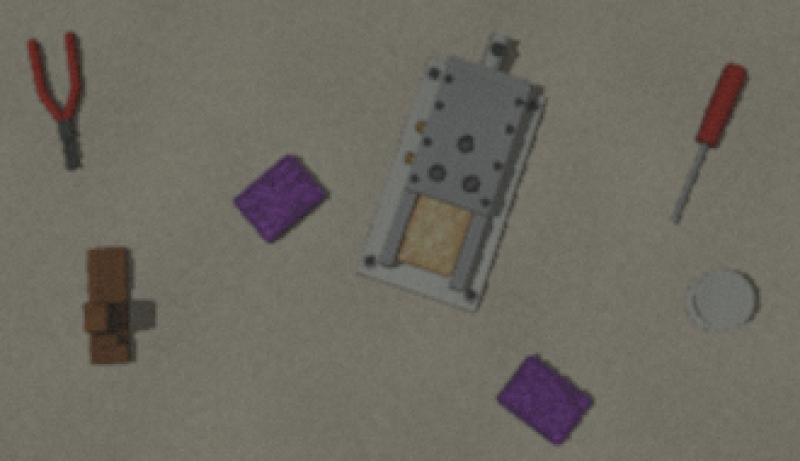

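View pics/b.png

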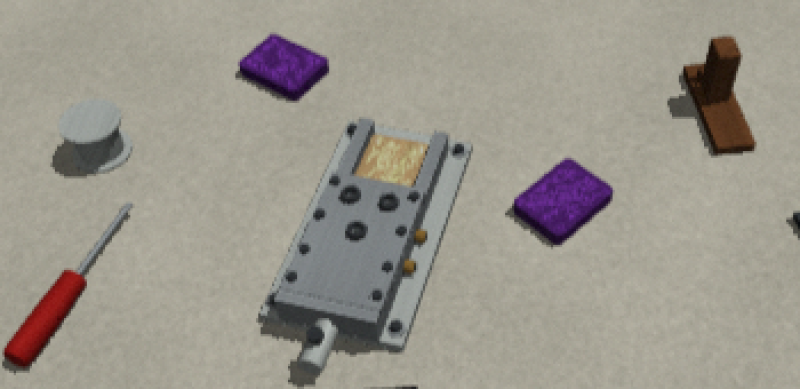

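The shoe is at left, nose pointing up (world +x). The plywood board is in the lane at crop (435,235), and the purple ones are look-alikes. The tunnel points up and slightly right. Next I fit poses by silhouette in both views.

```bash
cat >> h.py <<'E'
from scipy.optimize import minimize
B=lambda x0,x1,y0,y1,z0,z1:np.array([[x,y,z] for x in(x0,x1) for y in(y0,y1) for z in(z0,z1)])/1000
JIG=[B(-95,145,-65,65,0,12),B(-80,135,-45,-31,12,36),B(-80,135,31,45,12,36),B(0,135,-45,45,36,44),B(135,147,-45,45,12,44),B(147,189,-9,9,14,32)]
SHOE=[B(-45,75,-20,20,0,12),B(-15,15,-12,12,0,76),B(-27,-15,-12,12,0,26)]
BOARD=[B(-40,40,-30,30,12,27)]
def sil(f,parts,p,S=4):
    c,s=np.cos(p[2]),np.sin(p[2]);R=np.array([[c,-s,0],[s,c,0],[0,0,1]])
    m=np.zeros((420*S,560*S),np.uint8)
    for b in parts:
        q=np.array([proj(f,R@v+[p[0],p[1],0]) for v in b])
        cv2.fillConvexPoly(m,cv2.convexHull(np.round((q+.5)*S).astype(np.int32)),255)
    return cv2.resize(m,(560,420),interpolation=cv2.INTER_AREA)/255.
def fit(views,parts,p0):
    fun=lambda p:sum(np.abs(sil(f,parts,p)-m).sum()/m.sum() for f,m in views)
    r=minimize(fun,p0,method="Nelder-Mead",options=dict(initial_simplex=[p0]+[np.array(p0)+d for d in np.diag([.015,.015,.1])],xatol=1e-4,fatol=1e-4))
    return r.x,r.fun
def best(f,t,near,z=0):
    c=[]
    for r in regions_of(f,t):
        ys,xs=np.nonzero(r["pixels"])
        d=np.linalg.norm(ray(f,xs.mean(),ys.mean(),z)[:2]-near)
        if d<.06:c.append((d,r["pixels"]))
    return min(c,key=lambda k:k[0])[1] if c else None
E
python3 - <<'E'
from h import *
F={n:grab_frame(n) for n in("top","scene")}
M={}
for t,n in(("jig",[.63,-.081]),("board",[.55,-.055]),("shoe",[.48,.285])):
    M[t]={k:best(F[k],t,n) for k in F}; print(t,[m is not None for m in M[t].values()])
for name,parts,p0 in(("jig",JIG,[.61,-.07,-.3]),("shoe",SHOE,[.475,.285,0.])):
    for ks in(["top","scene"],["top"],["scene"]):
        v=[]
        for k in ks:
            m=M[name][k].copy()
            if name=="jig":m|=M["board"][k]
            v.append((F[k],m.astype(float)))
        p,e=fit(v,parts,p0);print(name,ks,p.round(4),round(e,3))
        if len(ks)==2:
            best_=p
            for k in F:
                c=cv2.findContours((sil(F[k],parts,p)>.5).astype(np.uint8),0,2)[0]
                F[k].setdefault("o",F[k]["img"].copy());cv2.drawContours(F[k]["o"],c,-1,(0,255,0),1)
    if name=="jig":
        # board pixels in lane coords on board top z=.027
        c,s=np.cos(best_[2]),np.sin(best_[2])
        for k in F:
            ys,xs=np.nonzero(M["board"][k]);q=np.array([ray(F[k],u,w,.027)[:2] for u,w in zip(xs,ys)])-best_[:2]
            X=q@[c,s];Y=q@[-s,c];print(k,"board x",np.percentile(X,[1,5,95,99]).round(4),"y",np.percentile(Y,[1,99]).round(4))
cv2.imwrite("pics/c.png",np.hstack([cv2.resize(F["top"]["o"][125:315,120:380],(400,292)),cv2.resize(F["scene"]["o"][130:310,180:430],(400,292))]))
E
```

```text
jig [True, True]
board [True, True]
shoe [True, True]
jig ['top', 'scene'] [ 0.5929 -0.0662 -0.3292] 0.076
jig ['top'] [ 0.5914 -0.0666 -0.3267] 0.036
jig ['scene'] [ 0.594  -0.0656 -0.3351] 0.028
top board x [-0.0713 -0.0682 -0.0056 -0.0027] y [-0.0284  0.0289]
scene board x [-0.0669 -0.0642 -0.0138 -0.0115] y [-0.0276  0.0291]
shoe ['top', 'scene'] [0.4757 0.2811 0.0513] 0.15
shoe ['top'] [0.4749 0.2808 0.0381] 0.073
shoe ['scene'] [0.4773 0.2809 0.0647] 0.061
```

View pics/c.png

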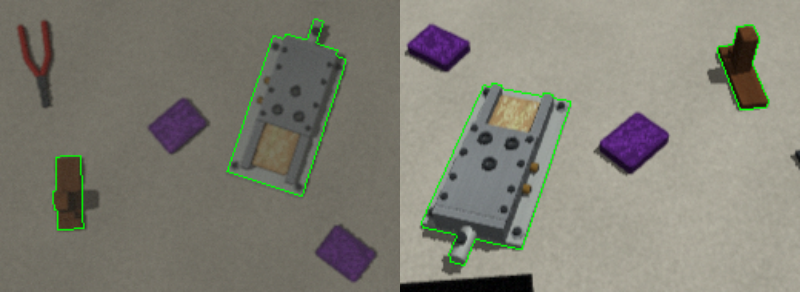

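Both fits are tight: jig at (0.593, -0.066), yaw -0.329; shoe at (0.476, 0.281), yaw about 0.05; board's rear edge about 70 mm before the mouth. Now approaching the shoe.

Call:
{"op": "drive_tool", "data": {
  "rows": [
    [[0.987,-0.9,0],0.204,1],
    [[0.987,-0.9,0],0.204,1],
    [[0.987,-0.9,0],0.204,1],
    [[0.987,-0.9,0],0.204,1],
    [[0.987,-0.9,0],0.204,1],
    [[0.987,-0.9,0],0.204,1],
    [[0.987,-0.9,0],0.204,1],
    [[0.987,-0.9,0],0.204,1],
    [[0.987,-0.9,0],0.204,1],
    [[0.987,-0.9,0],0.204,1]
  ]
}}

```text
t: 2.2
eef_pos: [0.477, 0.3795, 0.2265]
ee_rot: [-1.571, -0.0, -3.094]
force: [-0.0, 0.6, 0.9]
width: 0.0876
```

Call:
{"op": "drive_tool", "data": {
  "rows": [
    [[0,-0.333,-0.3],0,1],
    [[0,-0.333,-0.3],0,1],
    [[0,-0.333,-0.3],0,1],
    [[0,-0.333,-0.3],0,1],
    [[0,-0.333,-0.3],0,1],
    [[0,-0.333,-0.3],0,1]
  ]
}}

```text
t: 2.8
eef_pos: [0.4763, 0.2825, 0.1376]
ee_rot: [-1.572, 0.002, -3.089]
force: [-0.1, 0.3, -0.7]
width: 0.0877
```

Call:
{"op": "drive_tool", "data": {
  "rows": [
    [[-0.002,-0.005,-0.1],0,1],
    [[-0.002,-0.005,-0.2],0,1],
    [[-0.002,-0.005,-0.28],0,1],
    [[-0.002,-0.005,-0.353],0,1],
    [[-0.002,-0.005,-0.353],0,1],
    [[-0.002,-0.005,-0.353],0,1]
  ]
}}

```text
t: 3.4
eef_pos: [0.4758, 0.2804, 0.0314]
ee_rot: [-1.571, 0.001, -3.09]
force: [-0.1, 0.6, 1.2]
width: 0.0872
```

```bash
python3 - <<'E'
from h import *
f=grab_frame("scene");cv2.imwrite("pics/d.png",cv2.resize(f["img"][80:240,300:500],(500,400)))
s=get_state();print(s["eef_pos"],s["force"])
E
```

```text
[0.47612151 0.28058464 0.03193641] [0.47555551 0.53361238 0.40244745]
```

View pics/d.png

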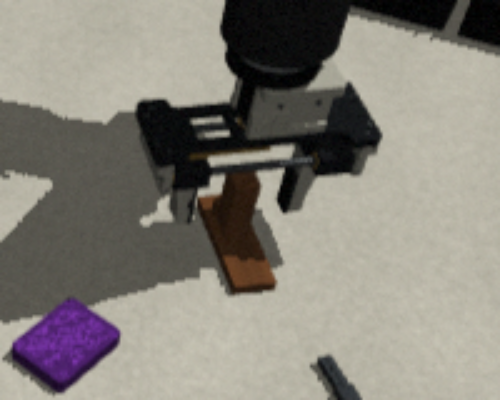

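The fingers straddle the grip at (245,195), with the shoe still standing. Close and lift.

Call:
{"op": "drive_tool", "data": {
  "rows": [
    [[0,0,0],0,0],
    [[0,0,0],0,0],
    [[0,0,0],0,0],
    [[0,0,0],0,0],
    [[0,0,0],0,0],
    [[0,0,0],0,0],
    [[0,0,0],0,0],
    [[0,0,0],0,0]
  ],
  "newtons": 55
}}

```text
t: 4.25
eef_pos: [0.4754, 0.2791, 0.0306]
ee_rot: [-1.571, -0.0, -3.091]
force: [-0.7, 0.7, 1.8]
width: 0.0293
```

Call:
{"op": "drive_tool", "data": {
  "rows": [
    [[0,0,0.05],0,0],
    [[0,0,0.12],0,0],
    [[0,0,0.2],0,0],
    [[0,0,0.25],0,0],
    [[0,0,0.25],0,0],
    [[0,0,0.25],0,0]
  ]
}}

```text
t: 4.85
eef_pos: [0.4751, 0.279, 0.1052]
ee_rot: [-1.571, -0.0, -3.091]
force: [-0.2, 0.9, -2.3]
width: 0.0238
```

Call:
{"op": "drive_tool", "data": {
  "rows": [
    [[-0.01,-0.08,0],-0.02,0],
    [[-0.02,-0.18,0],-0.04,0],
    [[-0.03,-0.28,0],-0.07,0],
    [[-0.04,-0.38,0],-0.1,0],
    [[-0.05,-0.48,0],-0.13,0],
    [[-0.06,-0.58,0],-0.16,0],
    [[-0.08,-0.68,0],-0.19,0],
    [[-0.1,-0.78,0],-0.22,0],
    [[-0.11,-0.88,0],-0.2416,0],
    [[-0.112,-0.95,0],-0.2416,0],
    [[-0.112,-0.978,0],-0.2416,0],
    [[-0.112,-0.978,0],-0.2416,0]
  ]
}}

```text
t: 6.05
eef_pos: [0.4412, -0.0152, 0.1048]
ee_rot: [-1.57, -0.001, 2.811]
force: [-0.2, 0.1, -1.3]
width: 0.0238
```

Call:
{"op": "drive_tool", "data": {
  "rows": [
    [[0,0,0],0,0],
    [[0,0,-0.05],0,0],
    [[0,0,-0.1],0,0],
    [[0,0,-0.12],0,0],
    [[0,0,-0.12],0,0],
    [[0,0,-0.12],0,0]
  ]
}}

```text
t: 6.65
eef_pos: [0.4421, -0.0138, 0.0699]
ee_rot: [-1.571, 0.0, 2.814]
force: [0.3, -0.1, -1.0]
width: 0.0238
```

```bash
python3 - <<'E'
from h import *
s=get_state();print(s["eef_pos"],s["ee_rot"],s["force"])
P=s["eef_pos"];yaw=s["ee_rot"][2]+np.pi
J=np.array([.5929,-.0662]);a=-.3292
d=P[:2]-J;print("jig frame",d@[np.cos(a),np.sin(a)],d@[-np.sin(a),np.cos(a)],"yaw",yaw-a)
F={n:grab_frame(n) for n in("top","scene")};T={}
for k in F:
    for r in regions_of(F[k],"shoe")[:2]:print(k,r["confidence"],r["box"])
    # predicted shoe outline at several bottom heights
    o=F[k]["img"].copy()
    for dz,col in((P[2]-.031,(0,255,0)),):
        parts=[b+[0,0,dz] for b in SHOE]
        c=cv2.findContours((sil(F[k],parts,[P[0],P[1],yaw])>.5).astype(np.uint8),0,2)[0];cv2.drawContours(o,c,-1,col,1)
    c=cv2.findContours((sil(F[k],JIG,[*J,a])>.5).astype(np.uint8),0,2)[0];cv2.drawContours(o,c,-1,(255,0,0),1)
    T[k]=o
cv2.imwrite("pics/e.png",np.hstack([cv2.resize(T["top"][160:310,230:380],(400,400)),cv2.resize(T["scene"][100:250,180:330],(400,400))]))
E
```

```text
[ 0.44214407 -0.01378235  0.06991832] [-1.57066839e+00  1.06838810e-04  2.81359845e+00] [ 0.32723078 -0.0929746  -1.00733743]
jig frame -0.15960642474739306 0.0008655966819191008 yaw 6.284391104891887
scene 0.71 [247.4, 134.3, 276.4, 188.0]
```

View pics/e.png

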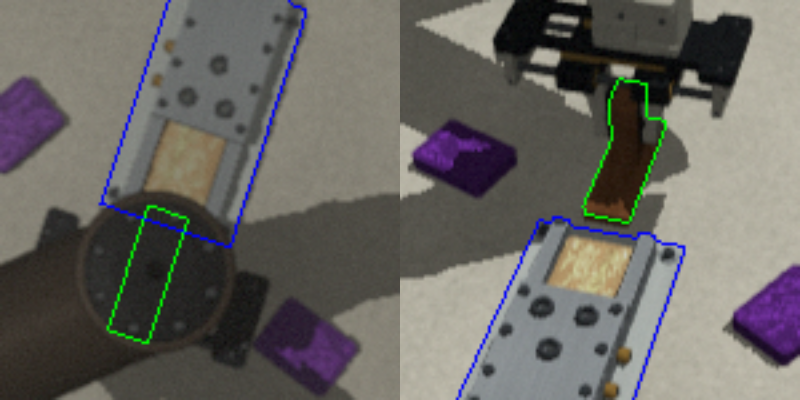

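The outline fits the held shoe, which is lined up with the lane and about 15 mm behind the board. Lower to roughly 1.5 mm above the lane floor.

Call:
{"op": "drive_tool", "data": {
  "rows": [
    [[0,0,-0.04],0,0],
    [[0,0,-0.07],0,0],
    [[0,0,-0.085],0,0],
    [[0,0,-0.085],0,0],
    [[0,0,-0.085],0,0]
  ]
}}

```text
t: 7.35
eef_pos: [0.4416, -0.0142, 0.0442]
ee_rot: [-1.571, -0.0, 2.813]
force: [-2.0, -0.1, 0.9]
width: 0.024
```

Call:
{"op": "drive_tool", "data": {
  "rows": [
    [[0,0,0.003],0,0],
    [[0,0,0.003],0,0],
    [[0,0,0.003],0,0]
  ]
}}

```text
t: 7.65
eef_pos: [0.442, -0.0143, 0.045]
ee_rot: [-1.571, 0.0, 2.813]
force: [0.6, 0.3, -1.4]
width: 0.0237
```

Call:
{"op": "drive_tool", "data": {
  "rows": [
    [[0.006,-0.0022,0],0,0],
    [[0.0126,-0.0043,0],0,0],
    [[0.019,-0.0065,0],0,0],
    [[0.0252,-0.0086,0],0,0],
    [[0.0252,-0.0086,0],0,0],
    [[0.0252,-0.0086,0],0,0]
  ]
}}

```text
t: 8.25
eef_pos: [0.4493, -0.0169, 0.045]
ee_rot: [-1.571, -0.0, 2.813]
force: [0.1, -0.8, -1.3]
width: 0.0236
```

Call:
{"op": "drive_tool", "data": {
  "rows": [
    [[0.0126,-0.0043,0],0,0],
    [[0.0252,-0.0086,0],0,0],
    [[0.0378,-0.0129,0],0,0],
    [[0.0504,-0.0172,0],0,0],
    [[0.063,-0.0216,0],0,0],
    [[0.063,-0.0216,0],0,0]
  ]
}}

```text
t: 8.85
eef_pos: [0.4666, -0.0238, 0.0453]
ee_rot: [-1.569, -0.003, 2.812]
force: [-11.9, 3.3, 14.0]
width: 0.0239
```

Call:
{"op": "drive_tool", "data": {
  "rows": [
    [[0.0063,-0.0022,0],0,0],
    [[0.0126,-0.0043,0],0,0],
    [[0.0189,-0.0065,0],0,0],
    [[0.0252,-0.0086,0],0,0],
    [[0.0315,-0.0108,0],0,0],
    [[0.0378,-0.0129,0],0,0],
    [[0.0441,-0.0151,0],0,0],
    [[0.0504,-0.0172,0],0,0],
    [[0.0567,-0.0194,0],0,0],
    [[0.063,-0.0216,0],0,0],
    [[0.063,-0.0216,0],0,0]
  ]
}}

```text
t: 9.95
eef_pos: [0.4801, -0.0301, 0.0461]
ee_rot: [-1.566, -0.011, 2.812]
force: [-36.7, 17.3, 49.7]
width: 0.0238
```

```bash
cat >> h.py <<'E'
J=np.array([.5929,-.0662]);A=-.3292;D=np.array([np.cos(A),np.sin(A)]);N=np.array([-D[1],D[0]])
def where():
    s=get_state();d=s["eef_pos"][:2]-J
    print("t",s["t"],"nose x %.4f y %.4f z %.4f push %.2f side %.2f fz %.2f"%(d@D+.075,d@N,s["eef_pos"][2],-s["force"][:2]@D,s["force"][:2]@N,s["force"][2]))
E
python3 - <<'E'
from h import *
where()
T=[]
for k in("top","scene"):
    f=grab_frame(k)
    for r in regions_of(f,"board"):
        if r["confidence"]<.3:continue
        ys,xs=np.nonzero(r["pixels"]);q=np.array([ray(f,u,w,.027)[:2] for u,w in zip(xs,ys)])-J
        print(k,r["confidence"],"X",np.percentile(q@D,[1,5,95,99]).round(4),"Y",np.percentile(q@N,[1,99]).round(4))
    T.append(f["img"])
cv2.imwrite("pics/f.png",np.hstack([cv2.resize(T[0][140:290,230:380],(400,400)),cv2.resize(T[1][130:280,180:330],(400,400))]))
E
```

```text
t 9.95 nose x -0.0434 y -0.0023 z 0.0461 push 40.35 side 4.51 fz 49.75
top 0.92 X [-0.1967 -0.1899 -0.1306 -0.1243] Y [-0.2004 -0.1169]
top 0.66 X [-0.0924 -0.0849 -0.0158 -0.0086] Y [0.1239 0.2013]
top 0.51 X [-0.0151 -0.0009  0.1471  0.1775] Y [-0.0639  0.0619]
scene 0.77 X [-0.0754 -0.067   0.0099  0.0179] Y [0.1289 0.208 ]
scene 0.7 X [-0.0397 -0.0385 -0.0132 -0.0121] Y [-0.0281  0.0289]
scene 0.58 X [-0.1775 -0.1701 -0.1028 -0.096 ] Y [-0.192  -0.1041]
```

View pics/f.png

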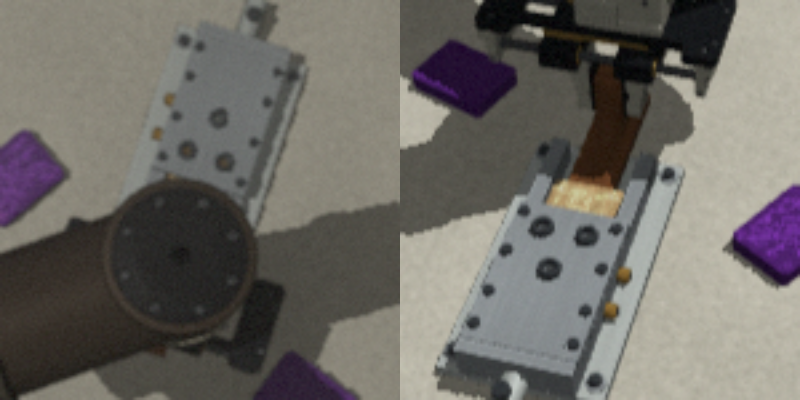

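The push reads 40 N with 50 N upwards, far above the board's drag, so the sole is jammed on the jig base. I back off and raise before doing anything else.

Call:
{"op": "drive_tool", "data": {
  "rows": [
    [[-0.0126,0.0043,0.002],0,0],
    [[-0.0252,0.0086,0.005],0,0],
    [[-0.0378,0.0129,0.01],0,0],
    [[-0.0378,0.0129,0.01],0,0],
    [[-0.0378,0.0129,0.01],0,0]
  ]
}}

```text
t: 10.65
eef_pos: [0.4763, -0.0259, 0.0481]
ee_rot: [-1.571, 0.0, 2.813]
force: [0.5, -0.4, -1.8]
width: 0.0237
```

```bash
python3 - <<'E'
from h import *
where()
s=get_state();P=s["eef_pos"];yaw=s["ee_rot"][2]+np.pi
T=[]
f=grab_frame("scene");o=f["img"];S=5
r=[q for q in regions_of(f,"shoe") if q["confidence"]>.3]
print([(q["confidence"],q["box"]) for q in r])
def draw(pit,col):
    c,s_=np.cos(pit),np.sin(pit);R=np.array([[c,0,s_],[0,1,0],[-s_,0,c]])
    parts=[((b-[0,0,.05])@R.T+[0,0,.05])+[0,0,P[2]-.031] for b in SHOE]
    return sil(f,parts,[P[0],P[1],yaw])
if r:
    m=r[0]["pixels"]
    for pit in np.arange(-.15,.16,.03):
        m2=draw(pit,0);box=np.nonzero(m2>.5);print(round(pit,2),"miss-outside",(m&(m2<.5)).sum(),"bottom row",box[0].max())
for pit,col in((0,(0,255,0)),):
    c=cv2.findContours((draw(pit,col)>.5).astype(np.uint8),0,2)[0];cv2.drawContours(o,c,-1,col,1)
cv2.imwrite("pics/g.png",cv2.resize(o[130:230,210:310],(600,600),interpolation=3))
E
```

```text
t 10.65 nose x -0.0484 y 0.0005 z 0.0481 push -0.58 side -0.23 fz -1.75
[(0.96, [244.9, 152.5, 272.6, 201.3])]
-0.15 miss-outside 34 bottom row 200
-0.12 miss-outside 25 bottom row 200
-0.09 miss-outside 22 bottom row 200
-0.06 miss-outside 20 bottom row 201
-0.03 miss-outside 16 bottom row 201
0.0 miss-outside 12 bottom row 201
0.03 miss-outside 10 bottom row 201
0.06 miss-outside 7 bottom row 201
0.09 miss-outside 8 bottom row 201
0.12 miss-outside 7 bottom row 202
0.15 miss-outside 9 bottom row 202
```

View pics/g.png

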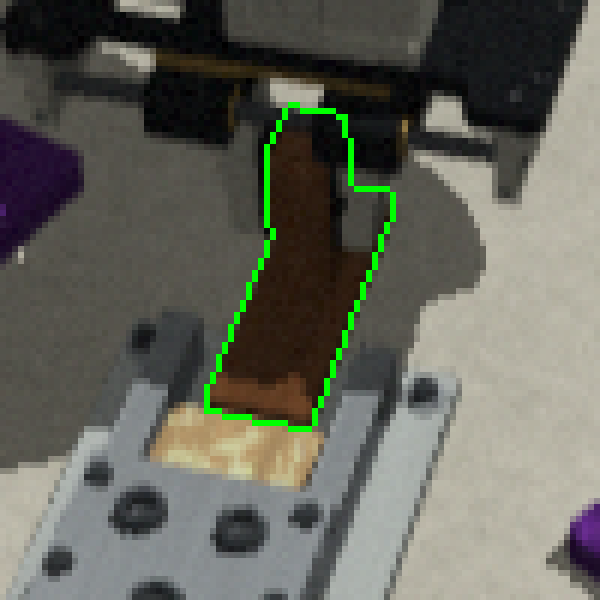

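Free again. The nose had been wedging on the lane floor because the clearance was too small and the arm gave way. I continue 3 mm higher in short, checked steps.

Call:
{"op": "drive_tool", "data": {
  "rows": [
    [[0.0063,-0.0022,0],0,0],
    [[0.0126,-0.0043,0],0,0],
    [[0.0189,-0.0065,0],0,0],
    [[0.0252,-0.0086,0],0,0],
    [[0.0315,-0.0108,0],0,0],
    [[0.0378,-0.0129,0],0,0]
  ]
}}

```text
t: 11.35
eef_pos: [0.4863, -0.03, 0.0476]
ee_rot: [-1.57, -0.002, 2.812]
force: [-1.9, -0.3, -1.7]
width: 0.024
```

```bash
python3 -c "
from h import *
where()"
```

```text
t 11.35 nose x -0.0376 y -0.0003 z 0.0476 push 1.68 side -0.90 fz -1.74
```

Contact with the board at 1.7 N and no floor contact. Another 15 mm, split in two.

Call:
{"op": "drive_tool", "data": {
  "rows": [
    [[0.0063,-0.0022,0],0,0],
    [[0.0126,-0.0043,0],0,0],
    [[0.0189,-0.0065,0],0,0],
    [[0.0252,-0.0086,0],0,0]
  ]
}}

```text
t: 11.75
eef_pos: [0.4948, -0.0325, 0.048]
ee_rot: [-1.571, -0.0, 2.813]
force: [-2.5, -0.1, -1.8]
width: 0.0234
```

Call:
{"op": "drive_tool", "data": {
  "rows": [
    [[0.0063,-0.0022,0],0,0],
    [[0.0126,-0.0043,0],0,0],
    [[0.0189,-0.0065,0],0,0],
    [[0.0252,-0.0086,0],0,0]
  ]
}}

```text
t: 12.15
eef_pos: [0.5025, -0.035, 0.0481]
ee_rot: [-1.571, -0.0, 2.813]
force: [-1.9, -0.7, -2.2]
width: 0.0239
```

```bash
python3 -c "
from h import *
where()"
```

```text
t 12.15 nose x -0.0207 y 0.0003 z 0.0481 push 1.56 side -1.31 fz -2.20
```

Call:
{"op": "drive_tool", "data": {
  "rows": [
    [[0.0063,-0.0022,0],0,0],
    [[0.0126,-0.0043,0],0,0],
    [[0.0189,-0.0065,0],0,0],
    [[0.022,-0.0075,0],0,0],
    [[0.022,-0.0075,0],0,0]
  ]
}}

```text
t: 12.65
eef_pos: [0.5093, -0.0372, 0.0481]
ee_rot: [-1.571, 0.0, 2.813]
force: [-1.9, -0.8, -1.1]
width: 0.024
```

Call:
{"op": "drive_tool", "data": {
  "rows": [
    [[0.0031,-0.0011,0],0,0],
    [[0.0063,-0.0022,0],0,0],
    [[0.0063,-0.0022,0],0,0]
  ]
}}

```text
t: 12.95
eef_pos: [0.5104, -0.0377, 0.0479]
ee_rot: [-1.571, -0.001, 2.813]
force: [-3.4, 2.5, -0.9]
width: 0.0236
```

Call:
{"op": "drive_tool", "data": {
  "rows": [
    [[0.0031,-0.0011,0],0,0],
    [[0.0063,-0.0022,0],0,0],
    [[0.0063,-0.0022,0],0,0]
  ]
}}

```text
t: 13.25
eef_pos: [0.5107, -0.0381, 0.0477]
ee_rot: [-1.57, -0.003, 2.812]
force: [-10.1, 7.8, 3.9]
width: 0.024
```

Call:
{"op": "drive_tool", "data": {
  "rows": [
    [[0.0031,-0.0011,0],0,0],
    [[0.0063,-0.0022,0],0,0],
    [[0.0063,-0.0022,0],0,0]
  ]
}}

```text
t: 13.55
eef_pos: [0.5131, -0.0389, 0.0476]
ee_rot: [-1.57, -0.002, 2.813]
force: [-6.4, 4.4, -1.7]
width: 0.0241
```

```bash
python3 -c "
from h import *
where()"
```

```text
t 13.55 nose x -0.0093 y 0.0000 z 0.0476 push 7.51 side 2.09 fz -1.70
```

Call:
{"op": "drive_tool", "data": {
  "rows": [
    [[0.0031,-0.0011,0],0,0],
    [[0.0063,-0.0022,0],0,0],
    [[0.0063,-0.0022,0],0,0]
  ]
}}

```text
t: 13.85
eef_pos: [0.5154, -0.0397, 0.0476]
ee_rot: [-1.57, -0.002, 2.812]
force: [-5.1, 3.5, -2.0]
width: 0.0239
```

Call:
{"op": "drive_tool", "data": {
  "rows": [
    [[0.0031,-0.0011,0],0,0],
    [[0.0063,-0.0022,0],0,0],
    [[0.0063,-0.0022,0],0,0]
  ]
}}

```text
t: 14.15
eef_pos: [0.5174, -0.0404, 0.0476]
ee_rot: [-1.57, -0.002, 2.813]
force: [-4.1, 2.8, -2.6]
width: 0.0236
```

Call:
{"op": "drive_tool", "data": {
  "rows": [
    [[0.0031,-0.0011,0],0,0],
    [[0.0063,-0.0022,0],0,0],
    [[0.0063,-0.0022,0],0,0]
  ]
}}

```text
t: 14.45
eef_pos: [0.5194, -0.041, 0.0476]
ee_rot: [-1.57, -0.002, 2.813]
force: [-4.1, 2.8, -2.4]
width: 0.0239
```

```bash
python3 -c "
from h import *
where()"
```

```text
t 14.45 nose x -0.0027 y 0.0000 z 0.0476 push 4.81 side 1.27 fz -2.41
```

Steady drag is about 4.8 N past ball 2. One 2 mm step, then 1.5 mm steps with a check each.

Call:
{"op": "drive_tool", "data": {
  "rows": [
    [[0.0031,-0.0011,0],0,0],
    [[0.0063,-0.0022,0],0,0],
    [[0.0063,-0.0022,0],0,0]
  ]
}}

```text
t: 14.75
eef_pos: [0.5213, -0.0417, 0.0476]
ee_rot: [-1.57, -0.001, 2.813]
force: [-4.9, 2.8, -2.8]
width: 0.0238
```

Call:
{"op": "drive_tool", "data": {
  "rows": [
    [[0.0024,-0.0008,0],0,0],
    [[0.0047,-0.0016,0],0,0],
    [[0.0047,-0.0016,0],0,0]
  ]
}}

```text
t: 15.05
eef_pos: [0.5229, -0.0423, 0.0477]
ee_rot: [-1.57, -0.001, 2.813]
force: [-4.6, 1.8, -3.7]
width: 0.0239
```

Call:
{"op": "drive_tool", "data": {
  "rows": [
    [[0.0024,-0.0008,0],0,0],
    [[0.0047,-0.0016,0],0,0],
    [[0.0047,-0.0016,0],0,0]
  ]
}}

```text
t: 15.35
eef_pos: [0.5244, -0.0428, 0.0478]
ee_rot: [-1.57, -0.001, 2.813]
force: [-4.9, 2.1, -2.0]
width: 0.0241
```

Call:
{"op": "drive_tool", "data": {
  "rows": [
    [[0.0024,-0.0008,0],0,0],
    [[0.0047,-0.0016,0],0,0],
    [[0.0047,-0.0016,0],0,0]
  ]
}}

```text
t: 15.65
eef_pos: [0.526, -0.0433, 0.0479]
ee_rot: [-1.57, -0.001, 2.813]
force: [-4.8, 1.7, -2.3]
width: 0.0238
```

Call:
{"op": "drive_tool", "data": {
  "rows": [
    [[0.0024,-0.0008,0],0,0],
    [[0.0047,-0.0016,0],0,0],
    [[0.0047,-0.0016,0],0,0]
  ]
}}

```text
t: 15.95
eef_pos: [0.5277, -0.0438, 0.048]
ee_rot: [-1.571, -0.0, 2.813]
force: [-4.6, 1.1, -2.2]
width: 0.0236
```

Call:
{"op": "drive_tool", "data": {
  "rows": [
    [[0.0024,-0.0008,0],0,0],
    [[0.0047,-0.0016,0],0,0],
    [[0.0047,-0.0016,0],0,0]
  ]
}}

```text
t: 16.25
eef_pos: [0.5294, -0.0444, 0.0481]
ee_rot: [-1.571, 0.0, 2.813]
force: [-4.3, 1.0, -2.1]
width: 0.0235
```

Call:
{"op": "drive_tool", "data": {
  "rows": [
    [[0.0024,-0.0008,0],0,0],
    [[0.0047,-0.0016,0],0,0],
    [[0.0047,-0.0016,0],0,0]
  ]
}}

```text
t: 16.55
eef_pos: [0.5308, -0.0448, 0.0481]
ee_rot: [-1.571, 0.0, 2.813]
force: [-3.7, -1.5, -2.6]
width: 0.0237
```

Call:
{"op": "drive_tool", "data": {
  "rows": [
    [[0.0024,-0.0008,0],0,0],
    [[0.0047,-0.0016,0],0,0],
    [[0.0047,-0.0016,0],0,0]
  ]
}}

```text
t: 16.85
eef_pos: [0.5314, -0.0451, 0.0479]
ee_rot: [-1.571, -0.001, 2.813]
force: [-5.8, 2.1, -1.4]
width: 0.0233
```

Only 0.7 mm of travel for a 1.5 mm step: this may be the stop. Smaller step.

Call:
{"op": "drive_tool", "data": {
  "rows": [
    [[0.0016,-0.0005,0],0,0],
    [[0.0016,-0.0005,0],0,0],
    [[0.0016,-0.0005,0],0,0]
  ]
}}

```text
t: 17.15
eef_pos: [0.5316, -0.0452, 0.0478]
ee_rot: [-1.57, -0.002, 2.813]
force: [-6.9, 2.5, -1.0]
width: 0.0235
```

Call:
{"op": "drive_tool", "data": {
  "rows": [
    [[0.0016,-0.0005,0],0,0],
    [[0.0016,-0.0005,0],0,0],
    [[0.0016,-0.0005,0],0,0]
  ]
}}

```text
t: 17.45
eef_pos: [0.5317, -0.0453, 0.0477]
ee_rot: [-1.57, -0.002, 2.812]
force: [-8.4, 3.1, 0.0]
width: 0.0236
```

```bash
python3 -c "
from h import *
where()"
```

```text
t 17.45 nose x 0.0103 y 0.0000 z 0.0477 push 8.99 side 0.20 fz 0.05
```

Call:
{"op": "drive_tool", "data": {
  "rows": [
    [[0.0012,-0.0004,0],0,0],
    [[0.0012,-0.0004,0],0,0],
    [[0.0012,-0.0004,0],0,0]
  ]
}}

```text
t: 17.75
eef_pos: [0.5318, -0.0453, 0.0476]
ee_rot: [-1.57, -0.003, 2.812]
force: [-8.4, 4.3, 0.4]
width: 0.0238
```

Push is 9.3 N. As a cross-check I back off, raise 1 mm so the floor takes no load, and press again.

Call:
{"op": "drive_tool", "data": {
  "rows": [
    [[-0.0063,0.0022,0],0,0],
    [[-0.0126,0.0043,0.003],0,0],
    [[-0.0126,0.0043,0.004],0,0],
    [[-0.0126,0.0043,0.004],0,0]
  ]
}}

```text
t: 18.15
eef_pos: [0.5309, -0.0441, 0.05]
ee_rot: [-1.572, 0.002, 2.813]
force: [-0.5, -0.7, -1.5]
width: 0.0238
```

Call:
{"op": "drive_tool", "data": {
  "rows": [
    [[0.0031,-0.0011,0],0,0],
    [[0.0063,-0.0022,0],0,0],
    [[0.0063,-0.0022,0],0,0]
  ]
}}

```text
t: 18.45
eef_pos: [0.5315, -0.0449, 0.0492]
ee_rot: [-1.571, -0.0, 2.813]
force: [-1.0, 0.4, -0.2]
width: 0.0238
```

Call:
{"op": "drive_tool", "data": {
  "rows": [
    [[0.0031,-0.0011,0],0,0],
    [[0.0031,-0.0011,0],0,0],
    [[0.0031,-0.0011,0],0,0]
  ]
}}

```text
t: 18.75
eef_pos: [0.5315, -0.0452, 0.049]
ee_rot: [-1.57, -0.002, 2.813]
force: [-4.3, 3.4, 0.5]
width: 0.024
```

Call:
{"op": "drive_tool", "data": {
  "rows": [
    [[0.0016,-0.0005,0],0,0],
    [[0.0031,-0.0011,0],0,0],
    [[0.0031,-0.0011,0],0,0],
    [[0.0031,-0.0011,0],0,0]
  ]
}}

```text
t: 19.15
eef_pos: [0.5315, -0.0454, 0.0487]
ee_rot: [-1.57, -0.003, 2.812]
force: [-6.1, 5.5, 1.9]
width: 0.0237
```

```bash
python3 -c "
from h import *
where()"
```

```text
t 19.15 nose x 0.0102 y -0.0002 z 0.0487 push 7.55 side 3.18 fz 1.92
```

Call:
{"op": "drive_tool", "data": {
  "rows": [
    [[0.0013,-0.0004,0],0,0],
    [[0.0025,-0.0009,0],0,0],
    [[0.0025,-0.0009,0],0,0],
    [[0.0025,-0.0009,0],0,0]
  ]
}}

```text
t: 19.55
eef_pos: [0.5315, -0.0456, 0.0486]
ee_rot: [-1.57, -0.004, 2.812]
force: [-9.0, 7.9, 3.5]
width: 0.0238
```

```bash
python3 -c "
from h import *
where();print(get_state()['qd'].round(4))"
```

```text
t 19.55 nose x 0.0103 y -0.0003 z 0.0486 push 11.04 side 4.59 fz 3.52
[-0.0009  0.0003  0.     -0.0003  0.0029 -0.    ]
```

Firm at the same position with rising force (11 N against 4.8 N sliding drag), so this is the stop. Withdraw the nose straight back and lift.

Call:
{"op": "drive_tool", "data": {
  "rows": [
    [[-0.0126,0.0043,0],0,0],
    [[-0.0378,0.0129,0.002],0,0],
    [[-0.0756,0.0258,0.003],0,0],
    [[-0.126,0.043,0.003],0,0],
    [[-0.189,0.0647,0.003],0,0],
    [[-0.25,0.0856,0.02],0,0],
    [[-0.25,0.0856,0.1],0,0],
    [[-0.25,0.0856,0.2],0,0],
    [[-0.25,0.0856,0.25],0,0],
    [[-0.25,0.0856,0.25],0,0],
    [[-0.25,0.0856,0.25],0,0]
  ]
}}

```text
t: 20.65
eef_pos: [0.4584, -0.0201, 0.1241]
ee_rot: [-1.572, 0.0, 2.813]
force: [0.7, -0.3, -1.8]
width: 0.0236
```

```bash
python3 - <<'E'
from h import *
where();s=get_state();print(s["eef_pos"],s["ee_rot"]);P=s["eef_pos"];yaw=s["ee_rot"][2]+np.pi
f=grab_frame("scene");r=regions_of(f,"shoe")[0];m=r["pixels"];print(r["confidence"])
def parts(pit,dz=0):
    c,q=np.cos(pit),np.sin(pit);R=np.array([[c,0,q],[0,1,0],[-q,0,c]])
    return [((b-[0,0,.05])@R.T+[0,0,.05])+[0,0,P[2]-.031+dz] for b in SHOE]
for pit in np.arange(-.1,.21,.03):
    m2=sil(f,parts(pit),[P[0],P[1],yaw]);print(round(pit,2),"out",(m&(m2<.5)).sum(),"in-miss",((m2>.5)&~m).sum())
o=f["img"]
c=cv2.findContours((sil(f,parts(0),[P[0],P[1],yaw])>.5).astype(np.uint8),0,2)[0];cv2.drawContours(o,c,-1,(0,255,0),1)
cv2.imwrite("pics/i.png",cv2.resize(o[80:280,190:330],(560,800//1),interpolation=3)[:600])
cv2.imwrite("pics/i.png",cv2.resize(o[90:290,180:340],(480,600),interpolation=3))
E
```

```text
t 20.65 nose x -0.0671 y 0.0001 z 0.1241 push -0.72 side -0.08 fz -1.83
[ 0.45843113 -0.02012429  0.1241136 ] [-1.57151366e+00  3.72903237e-04  2.81254135e+00]Traceback (most recent call last):
  File "<stdin>", line 3, in <module>
IndexError: list index out of range
```

Call:
{"op": "drive_tool", "data": {
  "rows": [
    [[0.005,0.05,0],0.01,0],
    [[0.01,0.15,0],0.03,0],
    [[0.015,0.25,0],0.06,0],
    [[0.02,0.36,0],0.09,0],
    [[0.025,0.47,0],0.12,0],
    [[0.03,0.58,0],0.15,0],
    [[0.035,0.69,0],0.18,0],
    [[0.045,0.8,0],0.21,0],
    [[0.05,0.9,0],0.2416,0],
    [[0.0567,0.97,0],0.2416,0],
    [[0.0567,0.997,0],0.2416,0],
    [[0.0567,0.997,0],0.2416,0]
  ]
}}

```text
t: 21.95
eef_pos: [0.4757, 0.2792, 0.1233]
ee_rot: [-1.57, -0.001, -3.091]
force: [-0.1, -0.8, -1.9]
width: 0.0237
```

Call:
{"op": "drive_tool", "data": {
  "rows": [
    [[0,0,-0.1],0,0],
    [[0,0,-0.18],0,0],
    [[0,0,-0.22],0,0],
    [[0,0,-0.25],0,0],
    [[0,0,-0.25],0,0],
    [[0,0,-0.25],0,0]
  ]
}}

```text
t: 22.55
eef_pos: [0.4766, 0.279, 0.05]
ee_rot: [-1.571, 0.001, -3.091]
force: [-0.4, -1.2, -1.5]
width: 0.0236
```

```bash
python3 - <<'E'
from h import *
s=get_state();print(s["eef_pos"],s["ee_rot"],s["force"]);P=s["eef_pos"];yaw=s["ee_rot"][2]+np.pi
f=grab_frame("scene");o=f["img"].copy()
def parts(pit,dz=0):
    c,q=np.cos(pit),np.sin(pit);R=np.array([[c,0,q],[0,1,0],[-q,0,c]])
    return [((b-[0,0,.05])@R.T+[0,0,.05])+[0,0,P[2]-.031+dz] for b in SHOE]
r=regions_of(f,"shoe")
if r:
  m=r[0]["pixels"];print(r[0]["confidence"])
  for pit in np.arange(-.1,.21,.03):
    m2=sil(f,parts(pit),[P[0],P[1],yaw]);print(round(pit,2),"out",(m&(m2<.5)).sum(),"in-miss",((m2>.5)&~m).sum())
for pit,col in((0,(0,255,0)),(.1,(0,0,255))):
  c=cv2.findContours((sil(f,parts(pit),[P[0],P[1],yaw])>.5).astype(np.uint8),0,2)[0];cv2.drawContours(o,c,-1,col,1)
cv2.imwrite("pics/j.png",np.hstack([cv2.resize(o[110:210,340:440],(400,400),interpolation=3),cv2.resize(f["img"][150:250,200:300],(400,400),interpolation=3)]))
E
```

```text
[0.47655602 0.27902059 0.04997581] [-1.57127959e+00  8.01800904e-04 -3.09109208e+00] [-0.40001027 -1.19183195 -1.53368748]
0.73
-0.1 out 37 in-miss 341
-0.07 out 30 in-miss 333
-0.04 out 24 in-miss 327
-0.01 out 17 in-miss 336
0.02 out 13 in-miss 337
0.05 out 13 in-miss 335
0.08 out 11 in-miss 344
0.11 out 16 in-miss 341
0.14 out 19 in-miss 359
0.17 out 26 in-miss 356
0.2 out 35 in-miss 368
```

View pics/j.png

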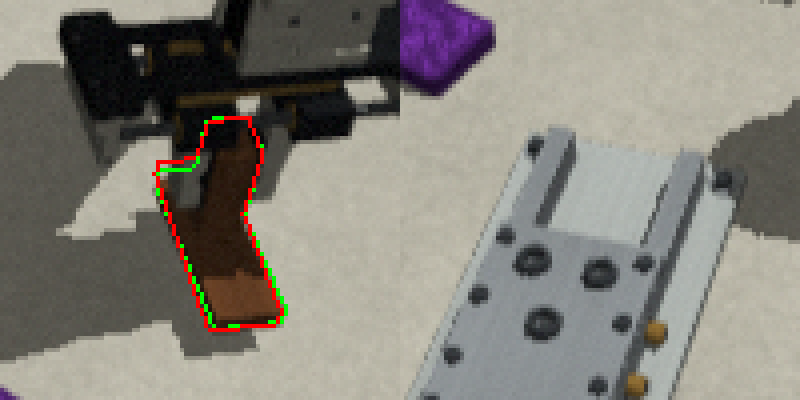

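The lane is empty in front of the plate (the board is inside). The shoe hangs about 0.06 rad nose-down, so I lower slowly and let the bench level it.

Call:
{"op": "drive_tool", "data": {
  "rows": [
    [[0,0,-0.02],0,0],
    [[0,0,-0.035],0,0],
    [[0,0,-0.045],0,0],
    [[0,0,-0.045],0,0]
  ]
}}

```text
t: 23.05
eef_pos: [0.4759, 0.2788, 0.0354]
ee_rot: [-1.57, -0.0, -3.091]
force: [0.9, 0.2, -1.1]
width: 0.0233
```

Call:
{"op": "drive_tool", "data": {
  "rows": [
    [[0,0,-0.006],0,0],
    [[0,0,-0.012],0,0],
    [[0,0,-0.012],0,0]
  ],
  "newtons": 15
}}

```text
t: 23.35
eef_pos: [0.4773, 0.279, 0.0338]
ee_rot: [-1.571, 0.002, -3.09]
force: [1.1, -4.5, 12.5]
width: 0.024
```

Call:
{"op": "drive_tool", "data": {
  "rows": [
    [[0,0,0],0,0],
    [[0,0,0],0,0],
    [[0,0,0],0,0],
    [[0,0,0],0,0]
  ],
  "newtons": 4
}}

```text
t: 23.75
eef_pos: [0.477, 0.279, 0.0332]
ee_rot: [-1.571, 0.002, -3.09]
force: [1.6, -3.5, 6.4]
width: 0.0239
```

Call:
{"op": "drive_tool", "data": {
  "rows": [
    [[0,0,0],0,0.32],
    [[0,0,0],0,0.4],
    [[0,0,0],0,0.6],
    [[0,0,0],0,0.9],
    [[0,0,0],0,1],
    [[0,0,0],0,1],
    [[0,0,0],0,1],
    [[0,0,0],0,1]
  ]
}}

```text
t: 24.55
eef_pos: [0.476, 0.2789, 0.0321]
ee_rot: [-1.571, -0.0, -3.091]
force: [0.1, 0.8, 0.2]
width: 0.0773
```

Call:
{"op": "drive_tool", "data": {
  "rows": [
    [[0,0,0.05],0,1],
    [[0,0,0.15],0,1],
    [[0,0,0.3],0,1],
    [[0,0,0.45],0,1],
    [[-0.1,0.3,0.6],0,1],
    [[-0.1,0.5,0.6],0,1],
    [[-0.1,0.7,0.6],0,1],
    [[-0.1,0.7,0.6],0,1],
    [[-0.1,0.7,0.6],0,1],
    [[-0.1,0.7,0.6],0,1]
  ]
}}

```text
t: 25.55
eef_pos: [0.4454, 0.4917, 0.2114]
ee_rot: [-1.571, -0.0, -3.089]
force: [-0.3, -0.0, -0.8]
width: 0.0874
```

```bash
python3 - <<'E'
from h import *
s=get_state();print(s["t"],s["eef_pos"],s["width"],s["force"])
F={n:grab_frame(n) for n in("top","scene")}
v=[(F[k],m.astype(float)) for k in F if (m:=best(F[k],"shoe",[.48,.285])) is not None]
print("shoe",len(v),fit(v,SHOE,[.475,.281,.05]))
for k in F:
  for t in("reel","screwdriver","pliers"):
    for r in regions_of(F[k],t)[:1]:
        ys,xs=np.nonzero(r["pixels"]);print(k,t,ray(F[k],xs.mean(),ys.mean(),0)[:2].round(3))
cv2.imwrite("pics/k.png",np.hstack([cv2.resize(F["top"]["img"][120:320,110:450],(400,235)),cv2.resize(F["scene"]["img"][110:300,80:430],(400,235))]))
E
```

```text
25.55 [0.44539024 0.49166656 0.21140248] 0.08739766731550487 [-0.30272583 -0.03318231 -0.84815527]
shoe 2 (array([0.47701222, 0.27818624, 0.0596709 ]), np.float64(0.1532664158620063))
top reel [ 0.492 -0.353]
top screwdriver [ 0.678 -0.353]
top pliers [0.716 0.339]
scene reel [ 0.473 -0.355]
scene screwdriver [ 0.68  -0.358]
scene pliers [0.715 0.341]
```

View pics/k.png

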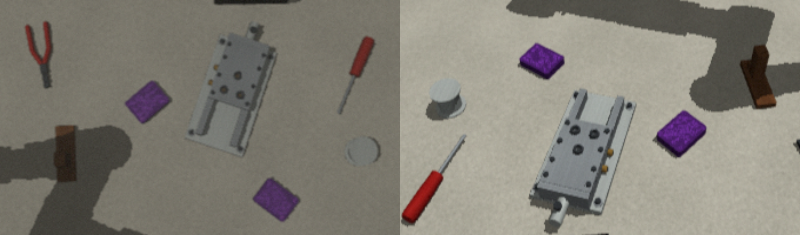

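The shoe stands upright within 3 mm of where it started, and the bystanders haven't moved. Handing in.

```bash
python3 -c "
from station import *
print(job_done())"
```

```text
the job is handed in; nothing more can be done
None
```

I pushed the board along the lane with the shoe's nose until it met the stop, put the shoe back and handed the job in at about 25.6 s. No verdict was reported.

- **Stop:** Past the second ball the board slid with about 4.8 N of drag. It then stopped firmly with the nose about 10 mm inside the mouth, so its leading edge was at about 90 mm. My last push was about 11 N. After drag and some friction of the nose on the lane floor, I estimate 3 to 6 N on the stop. A second push met resistance at the same place. I could not see the board against the stop or measure its remaining pressure after I withdrew.
- **Shoe and bystanders:** In the last pictures the shoe stands upright and released, about 3 mm from its start by the fit. The pliers and reel measured within about 2 mm of their starting places. The screwdriver did too in one view, but read about 10 mm off in the other, which I put down to detection scatter. The arm is clear of everything.
- **What went wrong on the way:** On the first push the shoe wedged on the lane floor, reading about 40 N along the lane and 50 N upwards. This was well before the stop. I backed off and carried on about 3 mm higher. The shoe also tilted about 0.06 rad nose-down in the grip, and levelled out when I set it down.

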